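Take up a drum brake's star-wheel adjuster with a brake spoon

TASK

Take the brake spoon from its stand, reach through the slot in the backing plate and push the star wheel round, tooth after tooth, towards the hub boss until the movable shoe bears on the drum and the wheel comes up solid. Be gentle: once the wheel stops do not force it, and touch the wheel and the shoe with nothing but the spoon on the teeth. Then put the spoon back upright in its stand, fully home, and leave the tube, carton and wrench alone.

Things in the scene. Friction and masses are not known exactly. Their poses are not given: they have to be found in the camera images.
- brake: Grey steel backing plate of a drum brake on the bench, fixed. Origin on the bench right below the middle of the access slot; z up; x along the slot, towards the hub boss. The plate is 5 mm thick, its top 86 mm above the bench; it spans 90 mm to -x, 60 mm to +x, 55 mm either side in y, with a 60 mm wide arm on along +x. Under it lies the cast drum, 304 mm across, 80 mm high, centred 75 mm to +x.
- slot (a point): Middle of the access slot at the top face of the backing plate, 86 mm above the bench; axes as the brake. The slot is 48 mm long (x) and 13 mm wide (y), through the 5 mm plate; below it, in the middle, the star wheel's teeth show.
- hub (a point): Top of the round hub boss, 64 mm across, 100 mm above the bench, 75 mm from the slot; its four bolt heads stand 6 mm higher.
- axle (a point): Centre of the steel star wheel under the slot; axes as the brake. The axle lies along the brake's y, 41 mm straight below the slot point. 10 teeth, 0.628 rad apart, 5 mm thick, 11 mm wide; outer radius 32 mm, roots at radius 20 mm; the teeth come to 4 mm below the plate's underside.
- star_wheel (a joint): Turn of the star wheel (rad). At 0 one tooth stands straight up; it grows as the wheel's top goes to the brake's +x, which spreads the shoe. Starts at 0 to 0.63, stays where it is left; friction takes about 3 N at the teeth. It comes up solid when the shoe meets the drum, at about 1.4 to 1.9 rad, different each time: it must be felt. Press on to about 7 N there; well over 15 N is too hard.
- shoe: Movable brake shoe (curved, grey lining) on the brake's +y side inside the drum; it slides along the brake's +y by 8 mm for each rad of the wheel, until its lining bears on the drum wall. Origin on the bench level, at the centre of its lining's curve (138 mm radius). The shoe on the other side bears already and does not move.
- stand: Blue steel stand block, 70 x 70 x 55 mm, fixed; origin under its centre. In its top is a square hole, 18 x 18 mm and 50 mm deep.
- stand_mouth (a point): Centre of the hole's mouth at the stand's top face, 55 mm above the bench.
- spoon_grip (a point): Middle of the spoon's black grip, an upright square bar 24 x 24 x 56 mm; z up. The spoon stands blade down in the stand, collar on its top, this point 87 mm above the bench. Under the grip: a square collar 34 x 34 x 4 mm (underside 32 mm below this point), then a steel blade 45 mm long, 5 mm thick along the spoon's x, 7 mm wide along its y. Mass about 0.13 kg.
- spoon_tip (a point): Middle of the blade's lower end, 77 mm straight below spoon_grip.
- grease_tube: White and blue grease tube lying on the bench, about 160 mm long, bystander.
- carton: Small white carton, 70 x 70 x 75 mm, bystander.
- wrench: Steel wrench lying on the bench, 180 mm long, bystander.

How it is judged:
On the way, in this order (a step that is already met when the one before it is completed fails the run):
1. the spoon's blade is in the slot, among the teeth (z of spoon_tip in the frame of slot below -0.009 m and horizontal distance between spoon_tip and slot below 0.026 m), for 0.1 s.
2. the shoe bears on the drum with the spoon still in the slot (contact force between shoe and anything else above 2 N and z of spoon_tip in the frame of slot below -0.005 m and horizontal distance between spoon_tip and slot below 0.03 m), for 0.1 s.
At the end, for the whole second after the job is handed in: The movable shoe is left bearing on the drum (more than 1 N), and the spoon stands in the stand's hole, collar down on the block (blade within 3 mm of its full 45 mm depth), upright within 0.08 rad (contact force between shoe and anything else above 1 N and horizontal distance between spoon_tip and stand_mouth below 0.012 m and z of spoon_tip in the frame of stand_mouth below -0.042 m and angle between spoon_tip's own z axis and vertical below 0.08 rad); the robot touches nothing.
It fails at once if the star wheel is forced: more than 20 N between the spoon and the wheel (contact force between spoon and star_wheel above 20 N).
It fails at once if the wheel is touched by the robot itself (contact force between any of the fingers, the arm and star_wheel above 0.5 N).
It fails at once if the shoe is pushed by the robot or the spoon (contact force between any of the fingers, the arm, spoon and shoe above 0.5 N).
It fails at once if a bystander is disturbed: moved by more than 20 mm (distance of any of grease_tube, carton, wrench from where it was at the start of the episode above 0.02 m).
It also fails if it takes over 58 s, if anything falls off the work surface, if the arm or the gripper's body presses on something with over 40 N, if the wrist force passes 120 N, or if a joint passes its speed limit or range.

ROBOT

A 7-joint arm with a two-finger parallel gripper is mounted at the origin on the work surface. World frame = base frame: x ahead of the robot, y to its left, z up, the work surface at z = 0. Lengths are in m, angles in rad, forces in N, time in s.
With the tool pointing down it reaches from about 0.35 to 0.9 m from the base axis. Payload 19.9 kg.
Tool frame: the origin (TCP) lies on the centre line of the jaws, within the pads' length; the fingertips stand ahead of it and the grasp point (between the pads) lies 6 mm ahead of it (finger_overhang is the z of the fingertips in the tool frame, in m); z points along the fingers, y is the direction in which the jaws open and shut (so a half turn about z gives the same grasp; the last joint's range is limited). The gripper opens to 94 mm and grips with 3 to 60 N. Pads are 16 mm wide; open, the fingers measure 119 mm over their backs; the gripper's body (75 mm by 177 mm) begins 78 mm behind the grasp point.
Start: joints at [1.167, 0.417, -0.01, 1.614, 0.005, 1.111, -0.053], TCP at [0.222, -0.584, 0.2] pointing down, gripper open.
Joint ranges: [-2.81, 2.81], [-0.39, 2.02], [-1.27, 1.25], [0.06, 2.57], [-1.19, 4.33], [0.19, 2], [-2.82, 2.82]. Speed limits (rad/s): [1.89, 1.89, 2.39, 2.39, 3.01, 3.01, 3.01].

INTERFACE

Orientations are given as a rotation vector (axis times angle).
In Python, from station import observe, grab_frame, finish_job, finger_overhang gives the robot as it stands.
- The arm moves only by the shell command python3 -m handwheel 'ROWS' [FORCE]. ROWS is text: rows parted by semicolons, each of 7 numbers parted by spaces: the turn, a rotation vector about the tool's x, y, z in rad, then the shift along the tool's x, y, z in m, then the gripper command: -1 is shut, 1 is fully open, values between are in proportion. A call has 1 to 20 rows; each row is the pose to reach, as a shift and turn from the pose commanded when the call began, along the tool's axes at that moment; what a row does not reach only later rows make up. A row lasts 1/12 s, in which the tool goes at most 41.7 mm and 7.16 degrees, less where a joint would pass 70% of its speed; a pose out of reach is approached as far as the arm can. A call with a gripper value outside its range is refused whole. The fingers move at their own pace and stop on an object; FORCE is the grip in N (left out, the last holds). Time passes only in rows, so rows that repeat a pose let the fingers close. It gives the time, the measured TCP pose, the force and the opening at its end, in the units of the state.
- observe(): the state, without advancing time (a new reading comes with each control period).
- grab_frame(name): name is "side" or "top"; returns a dict with "image" (420x560x3 uint8, red, green, blue), "fx", "fy", "cx", "cy" (pixels), "R" (3x3) and "t" (3): a world point X has camera coordinates R X + t. Camera axes: x right, y down, z forward; pixel columns grow to the right and rows downward; lengths in m; the calibration is good to about 2 mm. A picture is of the moment at which its call begins. There is no depth.
- finish_job(): hands the job in, once; it reports no verdict.
The state is a dict: "time_s": time; "joints": joint angles; "qd": joint speeds; "effort": joint torques, N m; "eef_pos": TCP position; "tool_rot": TCP orientation; "ft_force": force on the tool from outside, world axes, zero at the start; "torque": the same for the moment, N m; "gripper_width": finger opening in m.
Only numpy, scipy, OpenCV 4.12 (cv2) and the standard library are available. Lean on these libraries where they do the work, as an engineer would, in place of code of your own. Each camera call takes 0.05 s, during which the arm holds its last target.

## Working session

There is one attempt and no reset: what is moved stays moved. The work goes in short steps, Python scripts to look and compute and a shell command to move; the robot and the scene stay as the last step left them, time stands still between calls to the robot, and variables do not carry over. Pictures are saved under pics/ and viewed, and the job is handed in when it is done.

```bash
ls; mkdir -p pics; python3 - <<'E'
from station import *
import cv2
print(observe(), finger_overhang)
for n in("side","top"):
    f=grab_frame(n); cv2.imwrite(f"pics/{n}0.png",f["image"][:,:,::-1]); print(n,{k:f[k] for k in f if k!="image"})
E
```

```text
pics
{'time_s': 0.0, 'joints': array([ 1.16649424,  0.41797953, -0.01029883,  1.61418715,  0.00469519,
        1.11068168, -0.05297141]), 'qd': array([-0.00163217, -0.0009841 ,  0.00027384,  0.00073405,  0.00033915,
       -0.00068146, -0.00014745]), 'effort': array([-2.31694770e-05, -8.51266408e+01,  6.39484785e-01, -4.25983715e+01,
       -4.87019517e-02,  1.87048351e-02,  5.60379374e-05]), 'eef_pos': array([ 0.22165783, -0.58395809,  0.19921638]), 'tool_rot': array([-3.08886340e+00, -5.66600494e-01,  4.85728570e-04]), 'ft_force': array([-0.12154939, -1.45539216, -0.33123991]), 'torque': array([-0.04295959,  0.00725878,  0.00463643]), 'gripper_width': 0.09398699455296375} 0.025
side {'fx': 470.1570750723403, 'fy': 470.1570750723403, 'cx': 281.465006630425, 'cy': 209.0408699592236, 'R': array([[-0.85928704, -0.51147779,  0.004032  ],
       [-0.34893707,  0.58041713, -0.73577094],
       [ 0.37399025, -0.63364535, -0.67721848]]), 't': array([0.44692814, 0.24121936, 1.31406909])}
top {'fx': 432.7303092505693, 'fy': 432.7303092505693, 'cx': 286.4738702881393, 'cy': 197.83030557675042, 'R': array([[-0.01020725, -0.99980292, -0.01702763],
       [-0.9898482 ,  0.0125168 , -0.14157641],
       [ 0.14176164,  0.01540966, -0.98978087]]), 't': array([0.01546994, 0.52316602, 1.22245136])}
```

View pics/side0.png

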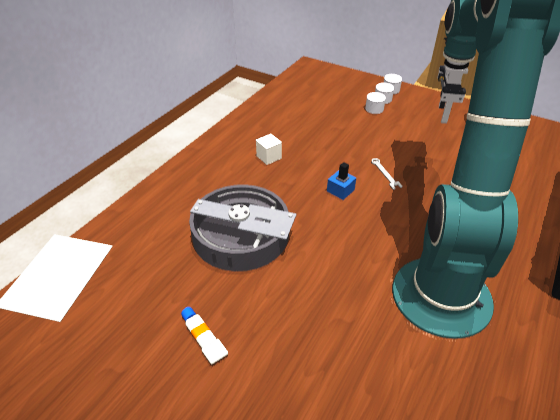

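View pics/top0.png

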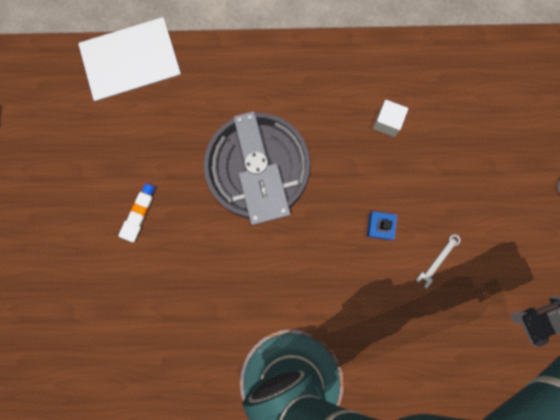

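```bash
python3 - <<'E'
import cv2
t=cv2.imread("pics/top0.png");s=cv2.imread("pics/side0.png")
def c(im,x,y,w,h,k,n): cv2.imwrite(n,cv2.resize(im[y:y+h,x:x+w],None,fx=k,fy=k,interpolation=cv2.INTER_CUBIC))
c(t,200,105,115,125,4.8,"pics/c1.png"); c(t,355,200,60,50,10,"pics/c2.png")
c(s,185,175,120,100,6,"pics/c3.png"); c(s,320,155,45,50,10,"pics/c4.png")
E
```

```text
(no output)
```

View pics/c1.png

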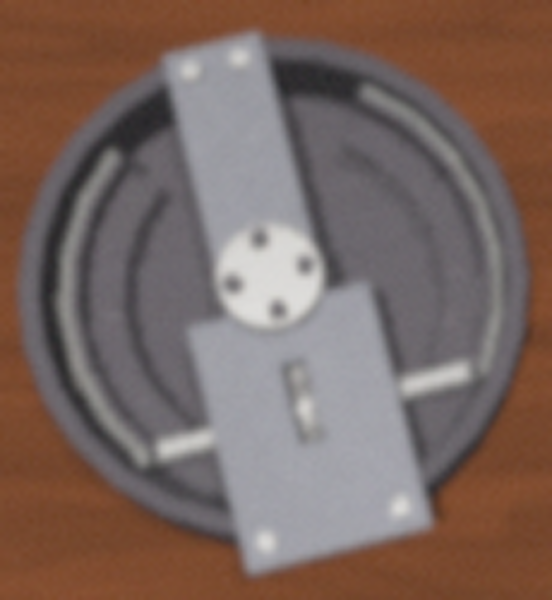

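View pics/c2.png

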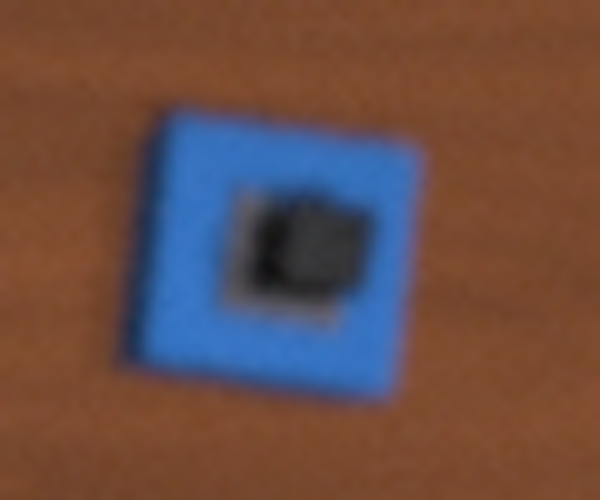

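View pics/c3.png

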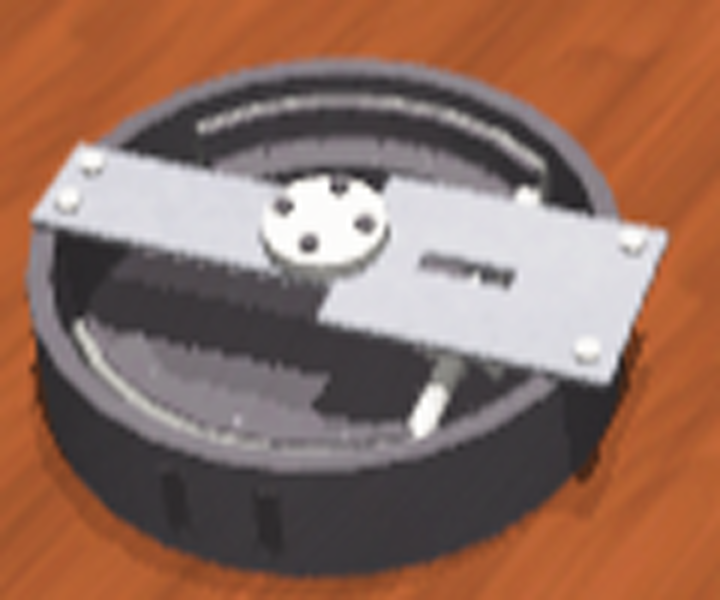

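View pics/c4.png

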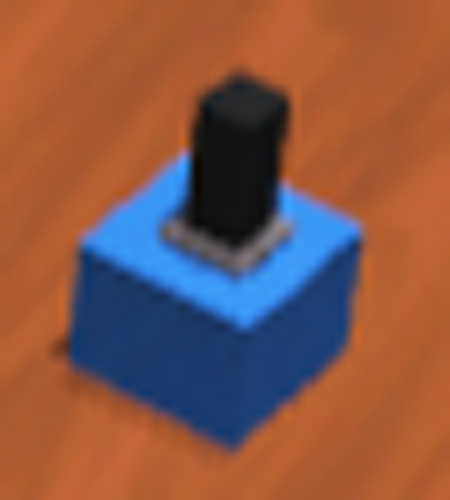

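```bash
cat > h.py <<'E'
import numpy as np
from station import *
from scipy.optimize import least_squares
from scipy.spatial.transform import Rotation as Ro
CAM={}
CAM['side']=(470.15708,281.465,209.04087,np.array([[-0.85928704,-0.51147779,0.004032],[-0.34893707,0.58041713,-0.73577094],[0.37399025,-0.63364535,-0.67721848]]),np.array([0.44692814,0.24121936,1.31406909]))
CAM['top']=(432.73031,286.47387,197.83031,np.array([[-0.01020725,-0.99980292,-0.01702763],[-0.9898482,0.0125168,-0.14157641],[0.14176164,0.01540966,-0.98978087]]),np.array([0.01546994,0.52316602,1.22245136]))
def proj(c,X):
    f,cx,cy,R,t=CAM[c]; p=np.atleast_2d(X)@R.T+t
    return np.c_[f*p[:,0]/p[:,2]+cx,f*p[:,1]/p[:,2]+cy]
def uncrop(pts,x,y,k): return (np.array(pts,float)+.5)/k-.5+[x,y]
def onz(c,uv,z):
    f,cx,cy,R,t=CAM[c]; d=R.T@np.array([(uv[0]-cx)/f,(uv[1]-cy)/f,1]); o=-R.T@t
    return o+d*(z-o[2])/d[2]
def fit(obs,x0):
    # obs: list of (cam, model pts, pixels); pose x,y,yaw
    def res(p):
        c,s=np.cos(p[2]),np.sin(p[2]); r=[]
        for cam,M,uv in obs:
            M=np.array(M,float); W=np.c_[p[0]+c*M[:,0]-s*M[:,1],p[1]+s*M[:,0]+c*M[:,1],M[:,2]]
            r.append((proj(cam,W)-uv).ravel())
        return np.concatenate(r)
    q=least_squares(res,x0,loss='soft_l1'); return q.x,res(q.x).reshape(-1,2)
E
python3 - <<'E'
from h import *
np.set_printoptions(precision=4,suppress=True)
# brake: x toward hub (image up in top), y left in image = world +y; 
sl=[[.024,.0065,.086],[.024,-.0065,.086],[-.024,-.0065,.086],[-.024,.0065,.086]]
pl=[[.06,.055,.086],[.06,-.055,.086],[-.09,-.055,.086],[-.09,.055,.086]]
hub=[[.075,0,.1]]
T=uncrop([(283,362),(303,357),(324,438),(303,444),(188,328),(375,280),(433,522),(250,575),(270,275)],200,105,4.8)
S=uncrop([(420,268),(428,252),(517,268),(508,288),(320,322),(388,178),(667,232),(610,382),(323,220)],185,175,6)
M=sl+pl+hub
for o in ([('top',M,T)],[('side',M,S)],[('top',M,T),('side',M,S)]):
    x,r=fit(o,[.5,.05,0]);print(x);
print(r)
st=[[.035,.035,.055],[.035,-.035,.055],[-.035,-.035,.055],[-.035,.035,.055]]
b=[[.035,.035,0],[-.035,.035,0]]
g=[[.012,.012,.115],[.012,-.012,.115],[-.012,-.012,.115],[-.012,.012,.115]]
T=uncrop([(175,110),(423,145),(395,403),(140,365)],355,200,10)
S=uncrop([(245,330),(80,240),(188,152),(363,228)],320,155,10)
for p in S: print(onz('side',p,.055))
for p in T: print(onz('top',p,.055))
E
```

```text
[0.5449 0.0747 0.2465]
[0.5429 0.0739 0.2623]
[0.544  0.0743 0.2519]
[[ 0.0996  0.8326]
 [ 0.3952  0.6836]
 [ 0.3283  0.0776]
 [ 0.217   0.0284]
 [ 0.1113  0.243 ]
 [-1.2406  0.2326]
 [ 0.467   0.718 ]
 [ 0.3488 -0.0418]
 [ 0.0977  0.1643]
 [-0.763   0.052 ]
 [-0.7089 -0.1381]
 [-0.3856  0.3358]
 [-0.1835 -0.1002]
 [-0.9837 -0.4277]
 [-0.0134 -0.3651]
 [ 0.0356  0.0382]
 [-0.3751  0.0565]
 [-0.0908 -0.0702]]
[ 0.4098 -0.2233  0.055 ]
[ 0.4786 -0.2376  0.055 ]
[ 0.4682 -0.3009  0.055 ]
[ 0.3983 -0.2936  0.055 ]
[ 0.4811 -0.2342  0.055 ]
[ 0.4702 -0.3041  0.055 ]
[ 0.3973 -0.2928  0.055 ]
[ 0.4088 -0.2216  0.055 ]
```

```bash
python3 - <<'E'
from h import *
np.set_printoptions(precision=4,suppress=True)
st=[[.035,.035,.055],[.035,-.035,.055],[-.035,-.035,.055],[-.035,.035,.055]]
T=uncrop([(175,110),(423,145),(395,403),(140,365)],355,200,10)
S=uncrop([(80,240),(188,152),(363,228),(245,330)],320,155,10)
for o in ([('top',st,T)],[('side',st,S)],[('top',st,T),('side',st,S)]):
    x,r=fit(o,[.439,-.26,-.15]);print(x)
print(r)
c,s=np.cos(x[2]),np.sin(x[2])
for cam,o,w in(('top',(355,200),60),('side',(320,155),45)):
    for h,z in((.012,.115),(.017,.059)):
        P=[[x[0]+c*a-s*b,x[1]+s*a+c*b,z] for a,b in((h,h),(h,-h),(-h,-h),(-h,h))]
        print(cam,h,((proj(cam,P)-o+.5)*10-.5).round(0).tolist())
E
```

```text
[ 0.4393 -0.2632 -0.1595]
[ 0.4387 -0.2639 -0.1535]
[ 0.439  -0.2634 -0.1571]
[[ 0.0677  0.7189]
 [-0.1858  0.7585]
 [-0.1498 -0.5861]
 [ 0.6162 -0.4059]
 [-0.5608  0.4864]
 [ 0.3433 -0.371 ]
 [-0.2923  0.1158]
 [-0.0145 -0.0209]]
top 0.012 [[290.0, 189.0], [379.0, 201.0], [369.0, 289.0], [280.0, 276.0]]
top 0.017 [[234.0, 187.0], [354.0, 205.0], [340.0, 324.0], [220.0, 306.0]]
side 0.012 [[184.0, 99.0], [224.0, 66.0], [284.0, 94.0], [243.0, 128.0]]
side 0.017 [[149.0, 232.0], [206.0, 184.0], [288.0, 224.0], [232.0, 272.0]]
```

```bash
cat >> h.py <<'E'
BR=np.array([.544,.0743]);BY=.252
ST=np.array([.439,-.2634]);SY=-.157
def Rdown(yawy):
    y=np.array([np.cos(yawy),np.sin(yawy),0]);z=np.array([0,0,-1.]);return np.c_[np.cross(y,z),y,z]
def go(pos,yawy):
    o=observe();R=Ro.from_rotvec(o['tool_rot']).as_matrix()
    t=Ro.from_matrix(R.T@Rdown(yawy)).as_rotvec();d=R.T@(np.array(pos)-o['eef_pos'])
    print('row',t.round(4),d.round(4))
def st():
    o=observe();R=Ro.from_rotvec(o['tool_rot']).as_matrix()
    print('t',round(o['time_s'],2),'p',o['eef_pos'].round(4),'yawy',np.arctan2(R[1,1],R[0,1]).round(4),'zax',R[:,2].round(4),'F',o['ft_force'].round(2),'T',o['torque'].round(3),'w',round(o['gripper_width'],4))
E
python3 -c "
from h import *
go([.438,-.2645,.2],SY)
st()"
```

```text
row [-1.000e-03 -5.000e-04 -1.051e+00] [ 0.3156 -0.2219 -0.0005]
t 0.1 p [ 0.2217 -0.584   0.1993] yawy -1.208 zax [-4.e-04  1.e-03 -1.e+00] F [ 0.   -0.59 -0.53] T [ 0.017 -0.022 -0.008] w 0.0939
```

```bash
R='0 0 -1.051 0.3156 -0.2219 0 1'; python3 -m handwheel '0 0 -1.051 0.3156 -0.2219 0 1;0 0 -1.051 0.3156 -0.2219 0 1;0 0 -1.051 0.3156 -0.2219 0 1;0 0 -1.051 0.3156 -0.2219 0 1;0 0 -1.051 0.3156 -0.2219 0 1;0 0 -1.051 0.3156 -0.2219 0 1;0 0 -1.051 0.3156 -0.2219 0 1;0 0 -1.051 0.3156 -0.2219 0 1;0 0 -1.051 0.3156 -0.2219 0 1;0 0 -1.051 0.3156 -0.2219 0 1;0 0 -1.051 0.3156 -0.2219 0 1;0 0 -1.051 0.3156 -0.2219 0 1;0 0 -1.051 0.3156 -0.2219 0 1;0 0 -1.051 0.3156 -0.2219 0 1'
python3 - <<'E'
from h import *
import cv2
st();go([.438,-.2645,.093],SY)
for n in("side","top"):
    f=grab_frame(n); cv2.imwrite(f"pics/{n}1.png",f["image"][:,:,::-1])
im=cv2.imread("pics/side1.png")[90:210,280:420];cv2.imwrite("pics/s1c.png",cv2.resize(im,None,fx=5,fy=5,interpolation=2))
E
```

```text
time_s: 1.27
eef_pos: [0.4373, -0.266, 0.1997]
tool_rot: [-2.391, -2.037, 0.001]
ft_force: [-0.6, -0.1, 0.0]
gripper_width: 0.0938
t 1.27 p [ 0.4373 -0.266   0.1997] yawy -0.1593 zax [-5.e-04 -1.e-04 -1.e+00] F [-0.64 -0.08  0.05] T [-0.023 -0.067  0.021] w 0.0938
row [-0.0005  0.0001 -0.0023] [0.0016 0.0005 0.1067]
```

View pics/s1c.png

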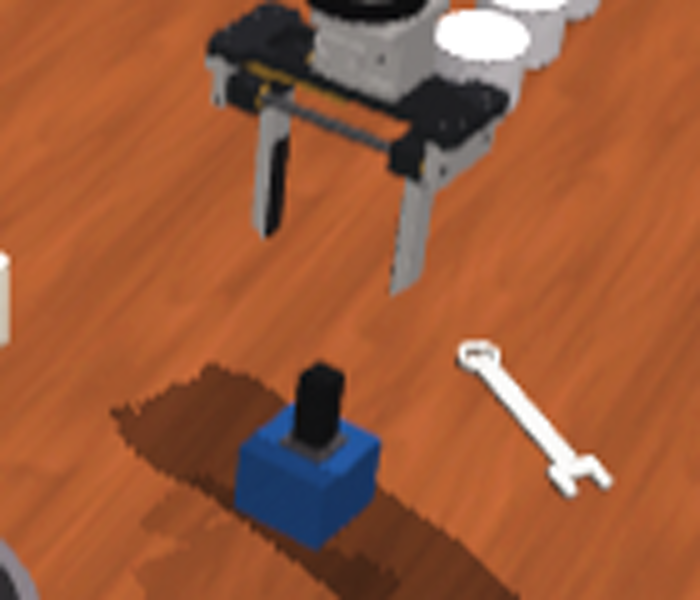

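```bash
python3 -m handwheel '0 0 0 0.0016 0.0005 0.04 1;0 0 0 0.0016 0.0005 0.08 1;0 0 0 0.0016 0.0005 0.1 1;0 0 0 0.0016 0.0005 0.1067 1;0 0 0 0.0016 0.0005 0.1067 1;0 0 0 0.0016 0.0005 0.1067 1;0 0 0 0.0016 0.0005 0.1067 -1;0 0 0 0.0016 0.0005 0.1067 -1;0 0 0 0.0016 0.0005 0.1067 -1;0 0 0 0.0016 0.0005 0.1067 -1;0 0 0 0.0016 0.0005 0.1067 -1;0 0 0 0.0016 0.0005 0.1067 -1;0 0 0 0.0016 0.0005 0.1067 -1;0 0 0 0.0016 0.0005 0.1067 -1;0 0 0 0.0016 0.0005 0.1067 -1;0 0 0 0.0016 0.0005 0.1067 -1' 40
python3 - <<'E'
from h import *
import cv2
st();go([.438,-.2645,.24],SY)
E
```

```text
time_s: 2.7
eef_pos: [0.4388, -0.2633, 0.0931]
tool_rot: [-2.389, -2.04, 0.0]
ft_force: [0.8, -0.1, 0.4]
gripper_width: 0.0305
t 2.7 p [ 0.4388 -0.2633  0.0931] yawy -0.157 zax [-1.e-04  1.e-04 -1.e+00] F [ 0.78 -0.12  0.38] T [-0.02  -0.094 -0.012] w 0.0305
row [-0.0001 -0.0001  0.    ] [-0.0013 -0.0006 -0.1469]
```

```bash
python3 -m handwheel '0 0 0 0 0 0 -1;0 0 0 0 0 0 -1;0 0 0 0 0 0 -1;0 0 0 0 0 0 -1' 40; python3 -m handwheel '0 0 0 0 0 0 -1;0 0 0 0 0 0 -1' 40
python3 - <<'E'
from h import *
import cv2
st()
f=grab_frame('side');cv2.imwrite("pics/s2.png",f["image"][:,:,::-1])
im=cv2.imread("pics/s2.png")[130:210,290:400];cv2.imwrite("pics/s2c.png",cv2.resize(im,None,fx=7,fy=7,interpolation=2))
E
```

```text
time_s: 3.03
eef_pos: [0.4388, -0.2633, 0.093]
tool_rot: [-2.388, -2.04, 0.0]
ft_force: [-0.3, 0.2, -2.3]
gripper_width: 0.0235
time_s: 3.2
eef_pos: [0.4388, -0.2633, 0.0931]
tool_rot: [-2.389, -2.04, -0.0]
ft_force: [-0.7, 0.4, -1.5]
gripper_width: 0.024
t 3.2 p [ 0.4388 -0.2633  0.0931] yawy -0.1571 zax [-1.e-04  1.e-04 -1.e+00] F [-0.7   0.42 -1.51] T [-0.076 -0.092 -0.019] w 0.024
```

View pics/s2c.png

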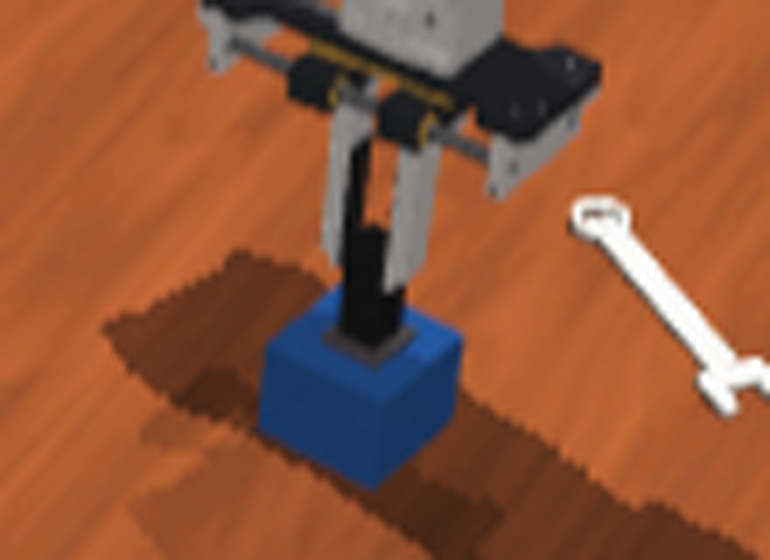

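```bash
python3 -m handwheel '0 0 0 0 0 -0.02 -1;0 0 0 0 0 -0.05 -1;0 0 0 0 0 -0.085 -1;0 0 0 0 0 -0.12 -1;0 0 0 0 0 -0.14 -1;0 0 0 0 0 -0.14 -1;0 0 0 0 0 -0.14 -1;0 0 0 0 0 -0.14 -1' 40
python3 - <<'E'
from h import *
import cv2
st()
o=observe();p=o['eef_pos']
for n in('side','top'):
    f=grab_frame(n);cv2.imwrite(f"pics/{n}3.png",f["image"][:,:,::-1])
    q=proj(n,p-[0,0,.083])[0];print(n,q)
    x,y=int(q[0])-35,int(q[1])-35
    im=f["image"][y:y+60,x:x+70,::-1];cv2.imwrite(f"pics/{n}3c.png",cv2.resize(im,None,fx=9,fy=9,interpolation=2))
E
```

```text
time_s: 3.92
eef_pos: [0.4384, -0.2631, 0.2322]
tool_rot: [-2.388, -2.04, 0.001]
ft_force: [0.1, 0.4, -1.7]
gripper_width: 0.0237
t 3.92 p [ 0.4384 -0.2631  0.2322] yawy -0.157 zax [-1.1e-03  7.0e-04 -1.0e+00] F [ 0.06  0.36 -1.73] T [-0.035 -0.099 -0.044] w 0.0237
side [344.02816968 155.9823364 ]
top [390.18951455 222.59278917]
```

View pics/side3c.png

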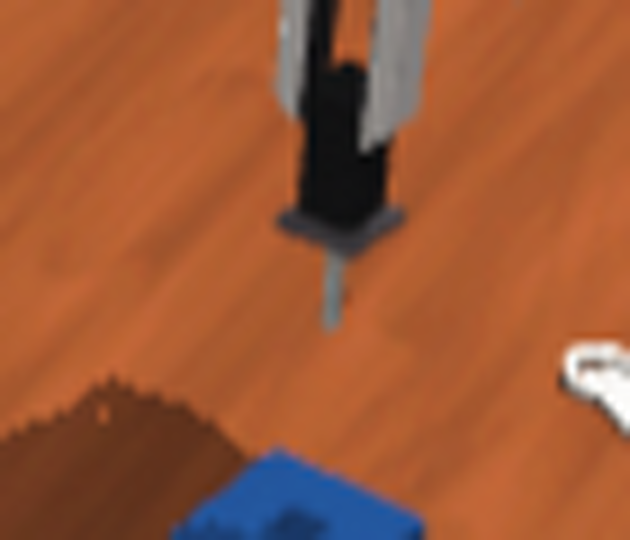

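View pics/top3.png

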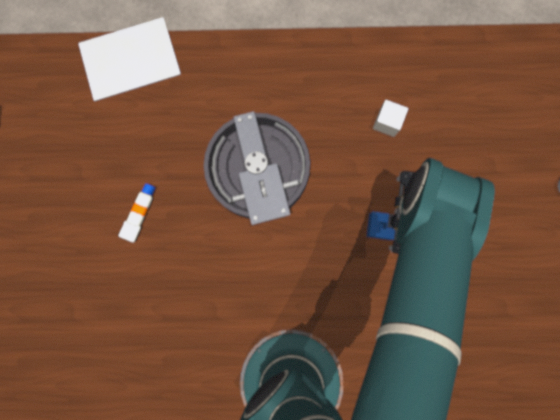

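```bash
python3 - <<'E'
from h import *
import cv2
def w(x,y,z):
    c,s=np.cos(BY),np.sin(BY);return [BR[0]+c*x-s*y,BR[1]+s*x+c*y,.086+z]
out=[]
for n in('side','top'):
    im=cv2.imread(f"pics/{n}0.png");q=proj(n,[w(0,0,0)])[0];print(n,q)
    x,y=int(q[0])-14,int(q[1])-14;k=13
    a=cv2.resize(im[y:y+28,x:x+28],None,fx=k,fy=k,interpolation=2)
    for X in(-24,-12,0,12,24):
        p=(proj(n,[w(X/1000,.0065,0),w(X/1000,-.0065,0)])-[x,y]+.5)*k
        for e in p: cv2.circle(a,tuple(int(v) for v in e),2,(0,0,255) if X else (0,255,0),-1)
    out.append(a)
cv2.imwrite("pics/slot.png",np.hstack(out))
E
```

```text
side [262.09537637 219.44355473]
top [263.03862229 188.37648539]
```

View pics/slot.png

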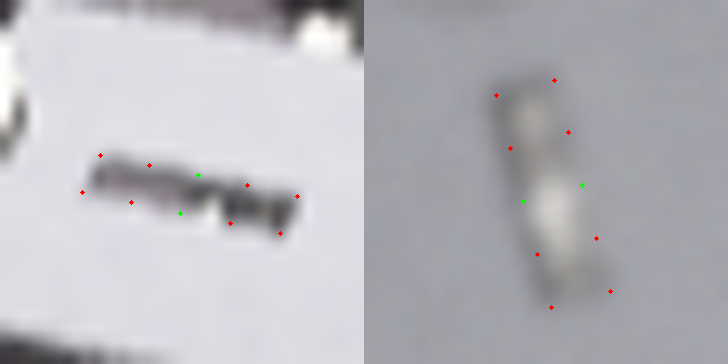

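```bash
python3 - <<'E'
from h import *
c,s=np.cos(BY),np.sin(BY)
go([BR[0]-.0134*c,BR[1]-.0134*s,.22],BY)
E
```

```text
row [-0.0018 -0.0014 -0.4089] [0.3444 0.0394 0.0121]
```

```bash
python3 -m handwheel '0 0 -0.06 0.03 0.004 0.0 -1;0 0 -0.11 0.07 0.01 0.0 -1;0 0 -0.16 0.11 0.015 0.0 -1;0 0 -0.21 0.15 0.02 0.0 -1;0 0 -0.26 0.19 0.024 0 -1;0 0 -0.31 0.23 0.028 0 -1;0 0 -0.36 0.27 0.032 0.0 -1;-0.001 -0.001 -0.4 0.31 0.036 0.005 -1;-0.0018 -0.0014 -0.4089 0.335 0.039 0.01 -1;-0.0018 -0.0014 -0.4089 0.3444 0.0394 0.0121 -1;-0.0018 -0.0014 -0.4089 0.3444 0.0394 0.0121 -1;-0.0018 -0.0014 -0.4089 0.3444 0.0394 0.0121 -1;-0.0018 -0.0014 -0.4089 0.3444 0.0394 0.0121 -1;-0.0018 -0.0014 -0.4089 0.3444 0.0394 0.0121 -1' 40
python3 - <<'E'
from h import *
import cv2
st()
o=observe();p=o['eef_pos']
f=grab_frame('side');cv2.imwrite("pics/side4.png",f["image"][:,:,::-1])
n='side'
for h in(.083,.038,.034):print(h,proj(n,p-[0,0,h]))
q=proj(n,p-[0,0,.083])[0]
x,y=int(q[0])-35,int(q[1])-40;print(x,y)
im=f["image"][y:y+60,x:x+70,::-1];cv2.imwrite(f"pics/{n}4c.png",cv2.resize(im,None,fx=10,fy=10,interpolation=2))
f=grab_frame('top');cv2.imwrite("pics/top4.png",f["image"][:,:,::-1])
E
```

```text
time_s: 5.18
eef_pos: [0.5316, 0.0692, 0.221]
tool_rot: [1.926, 2.479, -0.001]
ft_force: [-0.7, -0.5, -2.2]
gripper_width: 0.0236
t 5.18 p [0.5316 0.0692 0.221 ] yawy 0.2498 zax [ 0.0017 -0.0017 -1.    ] F [-0.69 -0.52 -2.18] T [-0.028 -0.09   0.078] w 0.0236
0.083 [[266.18851082 207.11117969]]
0.038 [[265.90581785 195.49430497]]
0.034 [[265.88006841 194.43616742]]
231 167
```

View pics/side4c.png

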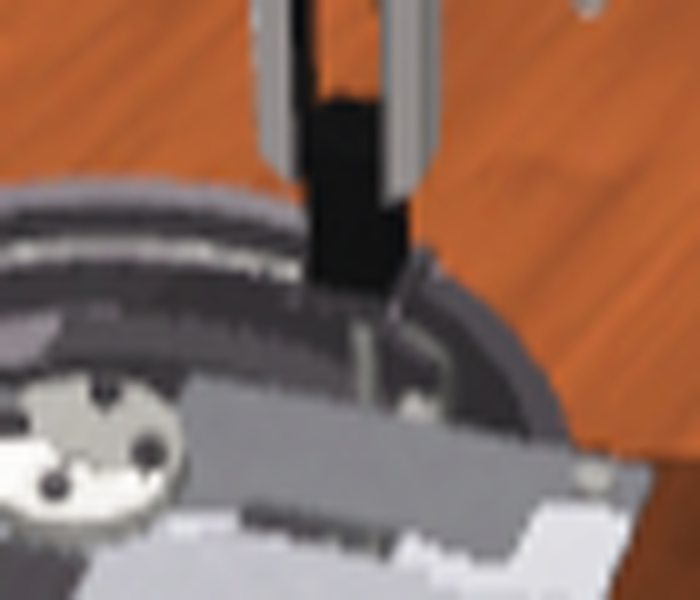

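View pics/side4.png

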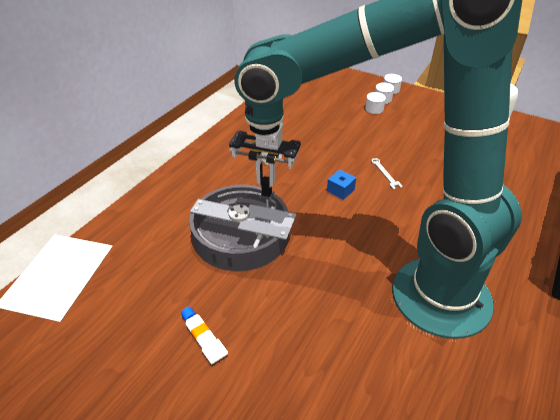

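View pics/top4.png

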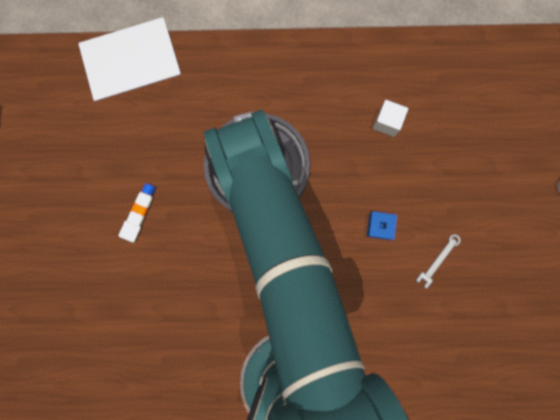

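```bash
sed -i 's/^BR=.*/BR=np.array([.545,.075]);BY=.252/' h.py; cat >> h.py <<'E'
def bg(x,y,tip):  # go: spoon tip target in brake frame (mm), tip rel. slot (mm)
    c,s=np.cos(BY),np.sin(BY);go([BR[0]+(x*c-y*s)/1e3,BR[1]+(x*s+y*c)/1e3,.1691+tip/1e3],BY)
def bs():
    o=observe();c,s=np.cos(BY),np.sin(BY);d=o['eef_pos'][:2]-BR;F=o['ft_force']
    print('t',round(o['time_s'],2),'brake x,y,tip mm',((c*d[0]+s*d[1])*1e3).round(2),((-s*d[0]+c*d[1])*1e3).round(2),((o['eef_pos'][2]-.1691)*1e3).round(2),'Fx,y,z',(c*F[0]+s*F[1]).round(2),(-s*F[0]+c*F[1]).round(2),F[2].round(2),'w',round(o['gripper_width'],4))
E
python3 -c "
from h import *
bs();bg(-13.4,0,4)"
```

```text
t 5.28 brake x,y,tip mm -14.29 -1.96 52.06 Fx,y,z -0.21 0.4 -2.2 w 0.0237
row [ 0.0015  0.0021 -0.0018] [0.0021 0.0008 0.0481]
```

```bash
python3 -m handwheel '0.0015 0.002 -0.0018 0.0021 0.0008 0.02 -1;0.0015 0.0021 -0.0018 0.0021 0.0008 0.04 -1;0.0015 0.0021 -0.0018 0.0021 0.0008 0.0481 -1;0.0015 0.0021 -0.0018 0.0021 0.0008 0.0481 -1;0.0015 0.0021 -0.0018 0.0021 0.0008 0.0481 -1' 40
python3 - <<'E'
from h import *
import cv2
bs()
p=observe()['eef_pos'];n='side'
f=grab_frame('side');q=proj(n,p-[0,0,.083])[0];print(q)
x,y=int(q[0])-30,int(q[1])-30;print(x,y)
im=f["image"][y:y+50,x:x+60,::-1];cv2.imwrite(f"pics/{n}5c.png",cv2.resize(im,None,fx=12,fy=12,interpolation=2))
E
```

```text
time_s: 5.7
eef_pos: [0.532, 0.0726, 0.1734]
tool_rot: [-1.923, -2.484, -0.0]
ft_force: [-0.3, 1.2, -1.1]
gripper_width: 0.0237
t 5.7 brake x,y,tip mm -13.15 0.93 4.28 Fx,y,z 0.01 1.23 -1.09 w 0.0237
[265.73833462 219.48282896]
235 189
```

View pics/side5c.png

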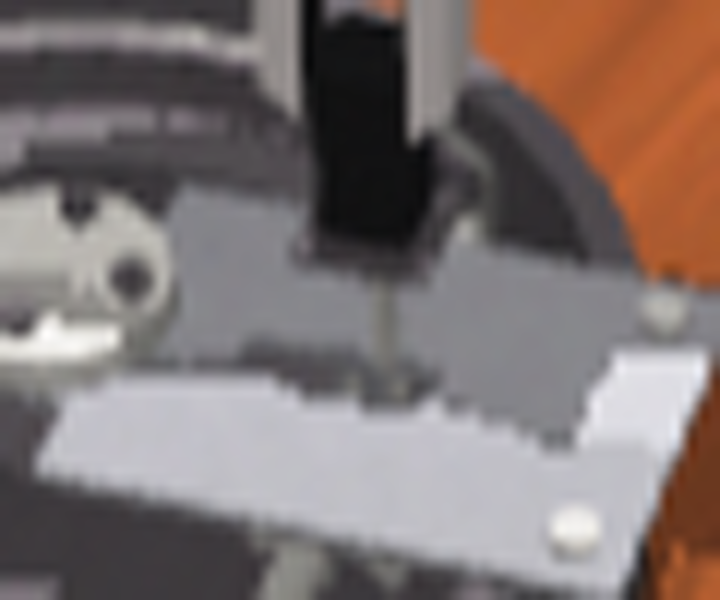

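```bash
python3 -m handwheel '0 0 0 -0.0005 0 0.006 -1;0 0 0 -0.0005 0 0.0105 -1;0 0 0 -0.0005 0 0.0105 -1' 40; python3 -c "
from h import *
bs()"; python3 -m handwheel '0 0 0 0 0 0.002 -1;0 0 0 0 0 0.004 -1' 40;python3 -c "
from h import *
bs()"
```

```text
time_s: 6.0
eef_pos: [0.5318, 0.0721, 0.1619]
tool_rot: [-1.922, -2.484, 0.0]
ft_force: [0.7, 0.1, -1.6]
gripper_width: 0.0239
t 6.0 brake x,y,tip mm -13.45 0.49 -7.24 Fx,y,z 0.72 -0.08 -1.6 w 0.0239
time_s: 6.17
eef_pos: [0.5322, 0.0724, 0.1585]
tool_rot: [-1.922, -2.485, -0.001]
ft_force: [0.3, 0.2, -1.7]
gripper_width: 0.0238
t 6.17 brake x,y,tip mm -13.06 0.68 -10.62 Fx,y,z 0.33 0.08 -1.74 w 0.0238
```

```bash
python3 -m handwheel '0 0 0 0 0 0.002 -1;0 0 0 0 0 0.004 -1' 40;python3 -c "
from h import *
bs()"; python3 -m handwheel '0 0 0 0 0 0.0015 -1;0 0 0 0 0 0.003 -1;0 0 0 0 0 0.003 -1' 40;python3 -c "
from h import *
bs()"
```

```text
time_s: 6.33
eef_pos: [0.5321, 0.0724, 0.1543]
tool_rot: [-1.922, -2.484, -0.0]
ft_force: [-0.1, 0.5, -1.9]
gripper_width: 0.0238
t 6.33 brake x,y,tip mm -13.14 0.68 -14.79 Fx,y,z 0.01 0.48 -1.91 w 0.0238
time_s: 6.58
eef_pos: [0.5319, 0.0723, 0.1511]
tool_rot: [-1.922, -2.484, 0.0]
ft_force: [-0.2, -0.4, -1.6]
gripper_width: 0.0239
t 6.58 brake x,y,tip mm -13.32 0.67 -17.96 Fx,y,z -0.27 -0.39 -1.64 w 0.0239
```

```bash
for i in 1 2 3; do :; done; python3 -m handwheel '0 0 0 0 0.0015 0 -1;0 0 0 0 0.003 0 -1' 40;python3 -c "
from h import *
bs()"; python3 -m handwheel '0 0 0 0 0.0015 0 -1;0 0 0 0 0.003 0 -1' 40;python3 -c "
from h import *
bs()"
```

```text
time_s: 6.75
eef_pos: [0.5352, 0.0731, 0.1516]
tool_rot: [-1.923, -2.484, -0.0]
ft_force: [-0.3, -0.4, -2.2]
gripper_width: 0.0235
t 6.75 brake x,y,tip mm -9.99 0.64 -17.53 Fx,y,z -0.42 -0.29 -2.24 w 0.0235
time_s: 6.92
eef_pos: [0.538, 0.0739, 0.1515]
tool_rot: [-1.922, -2.484, -0.0]
ft_force: [-2.7, -0.4, 1.0]
gripper_width: 0.0241
t 6.92 brake x,y,tip mm -7.07 0.64 -17.61 Fx,y,z -2.76 0.25 1.01 w 0.0241
```

```bash
python3 -m handwheel '0 0 0 0 0.001 0 -1;0 0 0 0 0.002 0 -1' 40;python3 -c "
from h import *
bs()"; python3 -m handwheel '0 0 0 0 0.0015 0 -1;0 0 0 0 0.003 0 -1' 40;python3 -c "
from h import *
bs()"
```

```text
time_s: 7.08
eef_pos: [0.5396, 0.0743, 0.1514]
tool_rot: [-1.922, -2.484, 0.001]
ft_force: [-2.9, -0.7, 0.4]
gripper_width: 0.0237
t 7.08 brake x,y,tip mm -5.38 0.65 -17.75 Fx,y,z -2.99 0.05 0.39 w 0.0237
time_s: 7.25
eef_pos: [0.5427, 0.0751, 0.1514]
tool_rot: [-1.922, -2.484, 0.0]
ft_force: [-2.8, 0.1, -0.0]
gripper_width: 0.0236
t 7.25 brake x,y,tip mm -2.23 0.67 -17.69 Fx,y,z -2.67 0.82 -0.04 w 0.0236
```

```bash
python3 -m handwheel '0 0 0 0 0.002 0 -1;0 0 0 0 0.004 0 -1' 40;python3 -c "
from h import *
bs()"; python3 -m handwheel '0 0 0 0 0.0015 0 -1;0 0 0 0 0.003 0 -1;0 0 0 0 0.003 0 -1' 40;python3 -c "
from h import *
bs()"
```

```text
time_s: 7.42
eef_pos: [0.5466, 0.0761, 0.1513]
tool_rot: [-1.922, -2.484, 0.0]
ft_force: [-3.2, -1.6, -2.0]
gripper_width: 0.0237
t 7.42 brake x,y,tip mm 1.81 0.66 -17.77 Fx,y,z -3.54 -0.72 -1.99 w 0.0237
time_s: 7.67
eef_pos: [0.5496, 0.077, 0.1513]
tool_rot: [-1.922, -2.484, -0.0]
ft_force: [-3.2, -1.8, -2.6]
gripper_width: 0.0238
t 7.67 brake x,y,tip mm 4.92 0.76 -17.84 Fx,y,z -3.55 -0.92 -2.58 w 0.0238
```

```bash
python3 -m handwheel '0 0 0 0 -0.0015 0 -1;0 0 0 0 -0.002 -0.006 -1;0 0 0 0 -0.002 -0.012 -1;0 0 0 0 -0.01 -0.0125 -1;0 0 0 0 -0.0204 -0.0125 -1;0 0 0 0 -0.0204 -0.0125 -1;0 0 0 0 -0.0204 -0.0125 -1' 40;python3 -c "
from h import *
bs()"; python3 -m handwheel '0 0 0 0 0 0.002 -1;0 0 0 0 0 0.004 -1' 40;python3 -c "
from h import *
bs()"
```

```text
time_s: 8.25
eef_pos: [0.5292, 0.0713, 0.1641]
tool_rot: [1.923, 2.484, -0.0]
ft_force: [-0.6, 0.1, -1.6]
gripper_width: 0.0238
t 8.25 brake x,y,tip mm -16.23 0.39 -4.98 Fx,y,z -0.58 0.25 -1.63 w 0.0238
time_s: 8.42
eef_pos: [0.5299, 0.0717, 0.1598]
tool_rot: [-1.923, -2.484, -0.001]
ft_force: [-0.2, -0.9, -1.4]
gripper_width: 0.0236
t 8.42 brake x,y,tip mm -15.41 0.55 -9.28 Fx,y,z -0.42 -0.8 -1.39 w 0.0236
```

```bash
python3 -m handwheel '0 0 0 0 0 0.002 -1;0 0 0 0 0 0.004 -1' 40;python3 -c "
from h import *
bs()"; python3 -m handwheel '0 0 0 0 0 0.002 -1;0 0 0 0 0 0.004 -1;0 0 0 0 0 0.0045 -1' 40;python3 -c "
from h import *
bs()"
```

```text
time_s: 8.58
eef_pos: [0.5298, 0.0718, 0.1555]
tool_rot: [-1.922, -2.484, -0.0]
ft_force: [-0.4, -0.1, -1.7]
gripper_width: 0.0237
t 8.58 brake x,y,tip mm -15.55 0.74 -13.58 Fx,y,z -0.37 0.03 -1.71 w 0.0237
time_s: 8.83
eef_pos: [0.5296, 0.0718, 0.151]
tool_rot: [-1.922, -2.484, 0.0]
ft_force: [-0.4, 0.7, -0.8]
gripper_width: 0.0238
t 8.83 brake x,y,tip mm -15.7 0.71 -18.14 Fx,y,z -0.17 0.75 -0.83 w 0.0238
```

```bash
python3 -m handwheel '0 0 0 0 0.002 0 -1;0 0 0 0 0.004 0 -1' 40;python3 -c "
from h import *
bs()"; python3 -m handwheel '0 0 0 0 0.0015 0 -1;0 0 0 0 0.003 0 -1' 40;python3 -c "
from h import *
bs()"
```

```text
time_s: 9.0
eef_pos: [0.5335, 0.0727, 0.1514]
tool_rot: [-1.922, -2.484, 0.001]
ft_force: [-3.5, -1.3, 0.7]
gripper_width: 0.0238
t 9.0 brake x,y,tip mm -11.72 0.61 -17.72 Fx,y,z -3.73 -0.43 0.75 w 0.0238
time_s: 9.17
eef_pos: [0.5365, 0.0735, 0.1514]
tool_rot: [-1.922, -2.484, 0.0]
ft_force: [-3.7, -0.8, 0.4]
gripper_width: 0.0234
t 9.17 brake x,y,tip mm -8.64 0.64 -17.66 Fx,y,z -3.81 0.12 0.42 w 0.0234
```

```bash
python3 -m handwheel '0 0 0 0 0.0015 0 -1;0 0 0 0 0.003 0 -1' 40;python3 -c "
from h import *
bs()"; python3 -m handwheel '0 0 0 0 0.0006 0 -1;0 0 0 0 0.0012 0 -1' 40 >/dev/null;python3 -c "
from h import *
bs()"
```

```text
time_s: 9.33
eef_pos: [0.5395, 0.0743, 0.1515]
tool_rot: [-1.922, -2.484, -0.0]
ft_force: [-3.3, -0.6, 0.4]
gripper_width: 0.0238
t 9.33 brake x,y,tip mm -5.49 0.69 -17.63 Fx,y,z -3.38 0.24 0.43 w 0.0238
t 9.5 brake x,y,tip mm -4.29 0.74 -17.66 Fx,y,z -3.73 0.46 0.11 w 0.0238
```

```bash
python3 -m handwheel '0 0 0 0 0.0004 0 -1;0 0 0 0 0.0008 0 -1' 40 >/dev/null;python3 -c "
from h import *
bs()"; python3 -m handwheel '0 0 0 0 0.0004 0 -1;0 0 0 0 0.0008 0 -1' 40 >/dev/null;python3 -c "
from h import *
bs()"
```

```text
t 9.67 brake x,y,tip mm -3.57 0.7 -17.65 Fx,y,z -2.97 -0.3 1.16 w 0.0234
t 9.83 brake x,y,tip mm -2.79 0.65 -17.66 Fx,y,z -2.51 -0.17 0.96 w 0.0239
```

```bash
python3 -m handwheel '0 0 0 0 0.0004 0 -1;0 0 0 0 0.0008 0 -1' 40 >/dev/null;python3 -c "
from h import *
bs()"
```

```text
t 10.0 brake x,y,tip mm -1.99 0.67 -17.65 Fx,y,z -3.53 -0.47 0.78 w 0.0236
```

```bash
cat > chk.py <<'E'
from h import *
import sys
bs();o=observe();F=o['ft_force'];fx=np.cos(BY)*F[0]+np.sin(BY)*F[1]
sys.exit(1 if fx<-5 else 0)
E
python3 -m handwheel '0 0 0 0 0.0004 0 -1;0 0 0 0 0.0008 0 -1' 40 >/dev/null; python3 chk.py && python3 -m handwheel '0 0 0 0 0.0004 0 -1;0 0 0 0 0.0008 0 -1' 40 >/dev/null && python3 chk.py && python3 -m handwheel '0 0 0 0 0.0004 0 -1;0 0 0 0 0.0008 0 -1' 40 >/dev/null && python3 chk.py && python3 -m handwheel '0 0 0 0 0.0004 0 -1;0 0 0 0 0.0008 0 -1' 40 >/dev/null && python3 chk.py && python3 -m handwheel '0 0 0 0 0.0004 0 -1;0 0 0 0 0.0008 0 -1' 40 >/dev/null && python3 chk.py && python3 -m handwheel '0 0 0 0 0.0004 0 -1;0 0 0 0 0.0008 0 -1' 40 >/dev/null && python3 chk.py
```

```text
t 10.17 brake x,y,tip mm -1.18 0.73 -17.66 Fx,y,z -2.97 0.26 0.15 w 0.0237
t 10.33 brake x,y,tip mm -0.35 0.68 -17.67 Fx,y,z -3.55 -0.78 0.36 w 0.0238
t 10.5 brake x,y,tip mm 0.44 0.68 -17.68 Fx,y,z -3.37 -0.58 0.8 w 0.024
t 10.67 brake x,y,tip mm 1.21 0.69 -17.71 Fx,y,z -3.32 -0.89 -0.2 w 0.0238
t 10.83 brake x,y,tip mm 1.99 0.69 -17.72 Fx,y,z -3.07 -0.8 -0.69 w 0.0239
t 11.0 brake x,y,tip mm 2.77 0.67 -17.75 Fx,y,z -3.0 -0.16 -2.03 w 0.0236
```

```bash

python3 -m handwheel '0 0 0 0 0.0004 0 -1;0 0 0 0 0.0008 0 -1' 40 >/dev/null; python3 chk.py && python3 -m handwheel '0 0 0 0 0.0004 0 -1;0 0 0 0 0.0008 0 -1' 40 >/dev/null && python3 chk.py && python3 -m handwheel '0 0 0 0 0.0004 0 -1;0 0 0 0 0.0008 0 -1' 40 >/dev/null && python3 chk.py && python3 -m handwheel '0 0 0 0 0.0004 0 -1;0 0 0 0 0.0008 0 -1' 40 >/dev/null && python3 chk.py && python3 -m handwheel '0 0 0 0 0.0004 0 -1;0 0 0 0 0.0008 0 -1' 40 >/dev/null && python3 chk.py && python3 -m handwheel '0 0 0 0 0.0004 0 -1;0 0 0 0 0.0008 0 -1' 40 >/dev/null && python3 chk.py
```

```text
t 11.17 brake x,y,tip mm 3.54 0.7 -17.78 Fx,y,z -3.36 -0.19 -2.51 w 0.0237
t 11.33 brake x,y,tip mm 4.41 0.7 -17.7 Fx,y,z -3.29 -0.47 -1.66 w 0.0238
t 11.5 brake x,y,tip mm 5.24 0.72 -17.68 Fx,y,z -3.84 -0.99 -2.4 w 0.0241
t 11.67 brake x,y,tip mm 5.91 0.69 -17.7 Fx,y,z -4.55 0.16 -2.06 w 0.0235
t 11.83 brake x,y,tip mm 6.44 0.67 -17.8 Fx,y,z -6.81 -0.75 -0.6 w 0.0239
```

```bash

python3 -m handwheel '0 0 0 0 0 0 -1' 40 >/dev/null; python3 chk.py;  python3 -m handwheel '0 0 0 0 0 0 -1' 40 >/dev/null; python3 chk.py;python3 -m handwheel '0 0 0 0 0 0 -1' 40 >/dev/null; python3 chk.py;
```

```text
t 11.92 brake x,y,tip mm 6.41 0.63 -17.8 Fx,y,z -6.08 -0.15 -0.38 w 0.0241
t 12.0 brake x,y,tip mm 6.4 0.65 -17.8 Fx,y,z -5.88 -0.1 -0.19 w 0.0238
t 12.08 brake x,y,tip mm 6.38 0.66 -17.79 Fx,y,z -6.97 -1.1 -1.26 w 0.024
```

```bash

python3 -m handwheel '0 0 0 0 0.0003 0 -1;0 0 0 0 0.0003 0 -1' 40 >/dev/null; python3 chk.py;  python3 -m handwheel '0 0 0 0 0 0 -1;0 0 0 0 0 0 -1' 40 >/dev/null; python3 chk.py
```

```text
t 12.25 brake x,y,tip mm 6.57 0.63 -17.85 Fx,y,z -6.76 -0.58 -1.21 w 0.024
t 12.42 brake x,y,tip mm 6.55 0.64 -17.84 Fx,y,z -7.23 -0.6 -1.04 w 0.0239
```

```bash

python3 -m handwheel '0 0 0 0 0.0004 0 -1;0 0 0 0 0.0004 0 -1' 40 >/dev/null; python3 chk.py;  python3 -m handwheel '0 0 0 0 0 0 -1;0 0 0 0 0 0 -1' 40 >/dev/null; python3 chk.py
python3 - <<'E'
from h import *
import cv2
f=grab_frame('side');cv2.imwrite("pics/side6.png",f["image"][:,:,::-1])
a=cv2.imread("pics/side0.png")[175:275,185:305];b=cv2.imread("pics/side6.png")[175:275,185:305]
cv2.imwrite("pics/cmp.png",np.vstack([cv2.resize(i,None,fx=3,fy=3,interpolation=2) for i in(a,b)]))
E
```

```text
t 12.58 brake x,y,tip mm 6.88 0.59 -17.87 Fx,y,z -7.41 -1.12 -0.07 w 0.0239
t 12.75 brake x,y,tip mm 6.84 0.61 -17.87 Fx,y,z -7.78 -1.56 -0.33 w 0.0238
```

View pics/cmp.png

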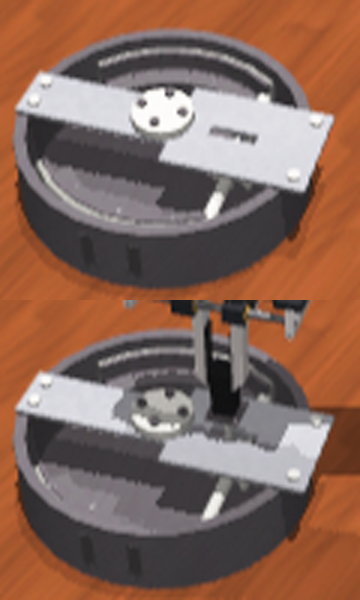

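```bash

python3 -m handwheel '0 0 0 0 0.0004 0 -1;0 0 0 0 0.0004 0 -1' 40 >/dev/null; python3 chk.py;  python3 -m handwheel '0 0 0 0 0 0 -1;0 0 0 0 0 0 -1' 40 >/dev/null; python3 chk.py
```

```text
t 12.97 brake x,y,tip mm 7.13 0.61 -17.91 Fx,y,z -8.99 -0.4 0.32 w 0.024
t 13.13 brake x,y,tip mm 7.1 0.62 -17.89 Fx,y,z -8.74 0.57 -1.51 w 0.0236
```

```bash

python3 -m handwheel '0 0 0 0 -0.0008 0 -1;0 0 0 0 -0.0016 0 -1;0 0 0 0 -0.0025 0 -1;0 0 0 0 -0.0025 0 -1' 40 >/dev/null; python3 chk.py;  python3 -m handwheel '0 0 0 0 0 -0.003 -1;0 0 0 0 0 -0.008 -1;0 0 0 0 0 -0.016 -1;0 0 0 0 0 -0.03 -1;0 0 0 0 0 -0.05 -1;0 0 0 0 0 -0.065 -1;0 0 0 0 0 -0.07 -1;0 0 0 0 0 -0.07 -1' 40 >/dev/null; python3 chk.py
python3 - <<'E'
from h import *
import cv2
st()
p=observe()['eef_pos'];n='side'
for h in(.083,.038,.01):print(proj(n,p-[0,0,h]))
f=grab_frame('side');q=proj(n,p-[0,0,.083])[0]
x,y=int(q[0])-35,int(q[1])-40;print(x,y)
im=f["image"][y:y+60,x:x+70,::-1];cv2.imwrite(f"pics/{n}7c.png",cv2.resize(im,None,fx=10,fy=10,interpolation=2))
go([*ST,.232],SY)
E
```

```text
t 13.47 brake x,y,tip mm 5.61 0.74 -17.51 Fx,y,z -2.27 -0.54 -2.32 w 0.0241
t 14.13 brake x,y,tip mm 6.31 0.65 53.98 Fx,y,z -0.52 0.34 -1.59 w 0.0236
t 14.13 p [0.551  0.0772 0.2231] yawy 0.2536 zax [ 2.8e-03  5.0e-04 -1.0e+00] F [-0.59  0.2  -1.59] T [-0.032 -0.082 -0.004] w 0.0236
[[259.11636703 205.86902904]]
[[258.67370021 194.23076691]]
[[258.38800093 186.719377  ]]
224 165
row [ 1.100e-03 -3.000e-04  4.105e-01] [-0.3015 -0.1932 -0.0104]
```

View pics/side7c.png

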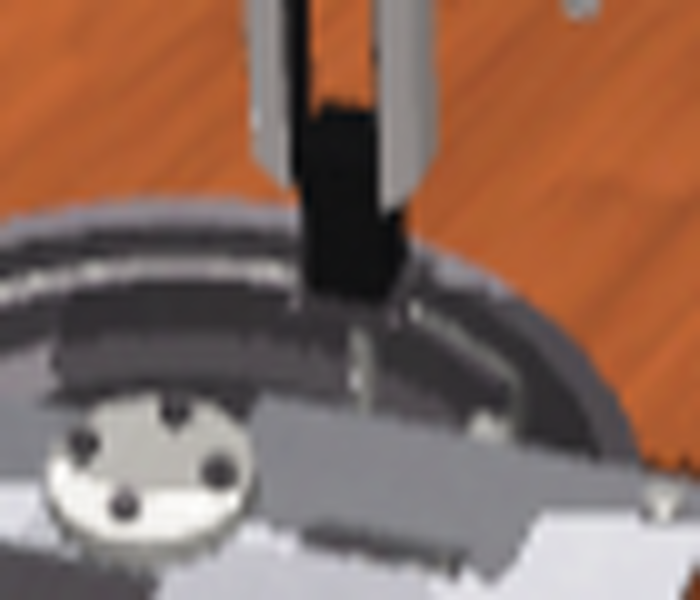

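```bash

python3 -m handwheel '0 0 0.05 -0.02 -0.01 -0.002 -1;0 0 0.1 -0.05 -0.03 -0.004 -1;0 0 0.15 -0.085 -0.053 -0.006 -1;0 0 0.2 -0.118 -0.075 -0.008 -1;0 0 0.25 -0.151 -0.097 -0.01 -1;0 0 0.3 -0.185 -0.119 -0.01 -1;0 0 0.35 -0.219 -0.14 -0.01 -1;0 0 0.39 -0.253 -0.162 -0.01 -1;0 0 0.41 -0.28 -0.18 -0.01 -1;0.001 0 0.4105 -0.295 -0.189 -0.01 -1;0.001 0 0.4105 -0.3015 -0.1932 -0.01 -1;0.001 0 0.4105 -0.3015 -0.1932 -0.01 -1;0.001 0 0.4105 -0.3015 -0.1932 -0.01 -1;0.001 0 0.4105 -0.3015 -0.1932 -0.01 -1' 40
python3 - <<'E'
from h import *
st()
go([.4388,-.2633,.115],SY)
E
```

```text
time_s: 15.35
eef_pos: [0.4393, -0.2618, 0.2311]
tool_rot: [-2.385, -2.042, 0.001]
ft_force: [1.1, 0.8, -1.4]
gripper_width: 0.0237
t 15.35 p [ 0.4393 -0.2618  0.2311] yawy -0.1547 zax [-1.3e-03  9.0e-04 -1.0e+00] F [ 1.09  0.84 -1.35] T [ 0.007 -0.08  -0.014] w 0.0237
row [-0.0015 -0.0007  0.0023] [-1.60e-03 -1.00e-04  1.16e-01]
```

```bash

python3 -m handwheel '-0.0015 -0.0007 0.0023 -0.0008 0 0.03 -1;-0.0015 -0.0007 0.0023 -0.0016 0 0.06 -1;-0.0015 -0.0007 0.0023 -0.0016 0 0.083 -1;-0.0015 -0.0007 0.0023 -0.0016 0 0.083 -1;-0.0015 -0.0007 0.0023 -0.0016 0 0.083 -1' 40 >/dev/null
python3 - <<'E'
from h import *
st()
go([.4388,-.2633,.0931],SY)
E
```

```text
t 15.77 p [ 0.4386 -0.2636  0.1482] yawy -0.1573 zax [-1.e-03  7.e-04 -1.e+00] F [ 0.28  0.72 -1.13] T [-0.004 -0.114 -0.02 ] w 0.0239
row [-0.0011 -0.0005 -0.0003] [0.0003 0.0002 0.0551]
```

```bash

python3 -m handwheel '-0.001 -0.0005 0 0.0003 0.0002 0.01 -1;-0.001 -0.0005 0 0.0003 0.0002 0.02 -1;-0.001 -0.0005 0 0.0003 0.0002 0.03 -1;-0.001 -0.0005 0 0.0003 0.0002 0.04 -1;-0.001 -0.0005 0 0.0003 0.0002 0.048 -1;-0.001 -0.0005 0 0.0003 0.0002 0.05 -1;-0.001 -0.0005 0 0.0003 0.0002 0.05 -1' 40 >/dev/null
python3 - <<'E'
from h import *
st()
E
python3 -m handwheel '0 0 0 0 0 0.002 -1;0 0 0 0 0 0.004 -1;0 0 0 0 0 0.0045 -1;0 0 0 0 0 0.0045 -1' 40 >/dev/null
python3 - <<'E'
from h import *
st()
E
```

```text
t 16.35 p [ 0.4384 -0.2645  0.0976] yawy -0.159 zax [ 2.e-04 -5.e-04 -1.e+00] F [-0.13  0.15 -1.8 ] T [-0.025 -0.087  0.011] w 0.0235
t 16.68 p [ 0.4387 -0.2647  0.0939] yawy -0.1591 zax [ 0.0012 -0.0013 -1.    ] F [ 1.32 -0.61 -1.4 ] T [-0.034 -0.097  0.027] w 0.0237
```

```bash

python3 -m handwheel '0 0 0 0 0 0.0007 -1;0 0 0 0 0 0.0007 -1;0 0 0 0 0 0.0007 -1' 40 >/dev/null; python3 -c "
from h import *
st()"
python3 -m handwheel '0 0 0 0 0 0 -0.3;0 0 0 0 0 0 -0.3;0 0 0 0 0 0 -0.3;0 0 0 0 0 0 0.2;0 0 0 0 0 0 0.6;0 0 0 0 0 0 0.6;0 0 0 0 0 0 0.6;0 0 0 0 0 0 0.6' 40
python3 -c "
from h import *
st()"
```

```text
t 16.93 p [ 0.4387 -0.2647  0.0932] yawy -0.1591 zax [ 0.0012 -0.0013 -1.    ] F [-0.82 -0.7  -2.52] T [-0.07  -0.058 -0.001] w 0.024
time_s: 17.6
eef_pos: [0.4387, -0.2647, 0.0931]
tool_rot: [2.39, 2.037, 0.0]
ft_force: [-0.8, 0.4, 0.4]
gripper_width: 0.0629
t 17.6 p [ 0.4387 -0.2647  0.0931] yawy -0.1591 zax [ 0.0011 -0.0012 -1.    ] F [-0.79  0.45  0.45] T [-0.07  -0.101  0.017] w 0.0629
```

```bash

python3 -m handwheel '0 0 0 0 0 -0.02 0.6;0 0 0 0 0 -0.05 0.6;0 0 0 0 0 -0.085 0.6;0 0 0 0 0 -0.125 0.6;0 0 0 -0.03 0 -0.14 0.6;0 0 0 -0.065 0 -0.15 0.6;0 0 0 -0.1 0 -0.15 0.6;0 0 0 -0.14 0 -0.15 0.6;0 0 0 -0.17 0 -0.15 0.6;0 0 0 -0.19 0 -0.15 0.6;0 0 0 -0.2 0 -0.15 0.6;0 0 0 -0.2 0 -0.15 0.6;0 0 0 -0.2 0 -0.15 0.6'
python3 - <<'E'
from h import *
import cv2
st()
fs={}
for n in('side','top'):
    fs[n]=grab_frame(n)["image"][:,:,::-1]; cv2.imwrite(f"pics/{n}8.png",fs[n])
r=lambda i,k:cv2.resize(i,None,fx=k,fy=k,interpolation=2)
cv2.imwrite("pics/fin1.png",np.hstack([r(fs['side'][155:205,320:365],8),r(fs['top'][200:250,355:400],8)]))
cv2.imwrite("pics/fin2.png",np.hstack([r(cv2.imread('pics/top0.png')[105:230,200:315],3.3),r(fs['top'][105:230,200:315],3.3)]))
E
```

```text
time_s: 18.68
eef_pos: [0.4072, -0.4609, 0.2431]
tool_rot: [2.39, 2.038, 0.001]
ft_force: [1.1, 0.6, -0.4]
gripper_width: 0.0747
t 18.68 p [ 0.4072 -0.4609  0.2431] yawy -0.1585 zax [ 1.1e-03 -4.0e-04 -1.0e+00] F [ 1.13  0.59 -0.4 ] T [ 0.003 -0.007  0.017] w 0.0747
```

View pics/fin1.png

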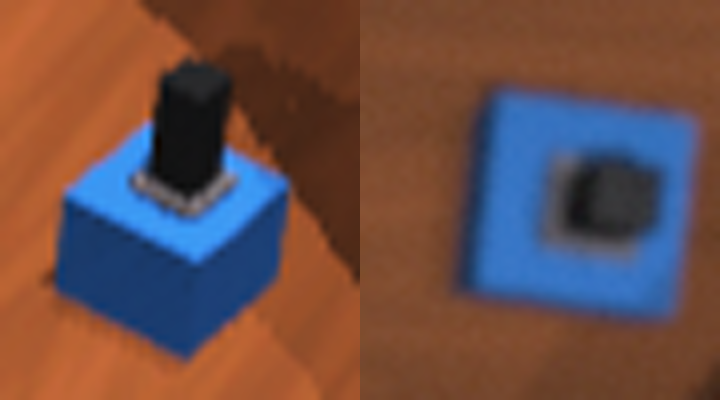

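View pics/fin2.png

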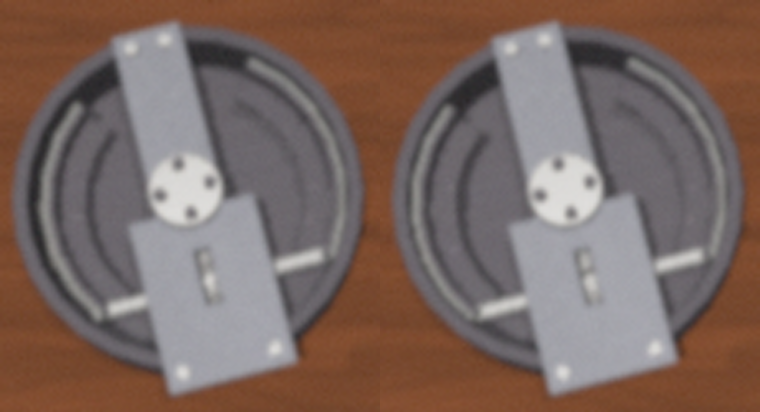

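View pics/side8.png

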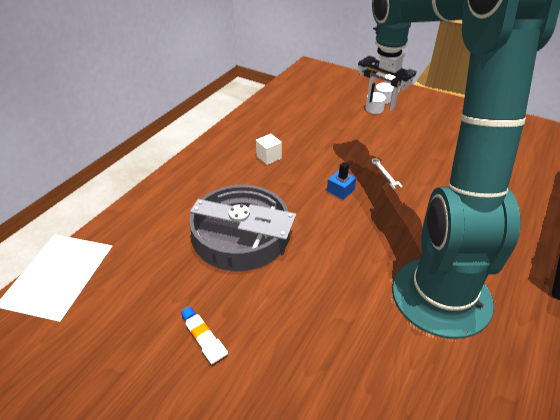

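```bash
python3 -c "
from station import *
print(finish_job())"
```

```text
the job is handed in; nothing more can be done
None
```

I adjusted the brake until the wheel came up solid, put the spoon back in its stand, and handed the job in at about 19 s of the 58 s. No verdict is reported.

- **Turning the wheel:** it took two strokes through the slot. The wheel ran free at about 3 N, then came up solid at roughly 1.7 rad (estimated from the blade's position). I pressed a little further and stopped at about 9 N, slightly over the 7 N suggested and well under 15 N. Unloading to about 2 N matched only the flex of the arm and spoon, so the wheel did not spring back.
- **Shoe:** in the last top picture, the dark gap between the movable shoe and the drum has closed. The force it is left with after the spoon came out could not be measured.
- **Spoon:** it went back at the height and place it was taken from (within 1.5 mm). The pictures show it upright with its collar on the block.
- **Everything else:** the tube, carton and wrench look unmoved, and the robot is clear of everything.
- **Disagreement:** the side camera placed things about 2 mm off from the top camera. I used the top camera's position for the slot, and the blade went in without touching anything.

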